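# Seat a round shaft in the V-block fixture and clamp it for marking

## Robot

A 6-joint arm with a two-finger parallel gripper is mounted at the origin on a cart in front of the work surface, level with it; the furniture and walls round the work are solid. World frame = base frame: x ahead of the robot, y to its left, z up, the work surface at z = 0. Lengths are in mm, angles in rad, forces in N, time in s.
With the tool pointing down it reaches from about 350 to 725 mm from the base axis. Payload 6 kg.
Tool frame: the origin (TCP) lies midway between the tips of the shut fingers; the grasp point (between the pads) lies 19 mm behind it; z points along the fingers, y is the line along which they close (so a half turn about z gives the same grasp; the last joint's range is limited). The gripper opens to 85 mm and grips with 20 to 120 N. Pads are 22 mm wide; open, the fingers measure 114 mm over their backs; the gripper's body (76 mm by 85 mm) begins 54 mm behind the grasp point. The pads swing forward as they close: fully open they stand 13 mm farther back than shut.
Start: joints at [1.619, 0.04, 0.085, 0, -1.615, -0.334], TCP at [169.129, 575.647, 231.261] pointing down, gripper open.
Joint ranges: [-2.56, 2.56], [-1.29, 2.01], [-1.08, 1.49], [-3.29, 1.98], [-2.81, -0.18], [-2.99, 2.99]. Speed limits (rad/s): [2.57, 2.57, 3.01, 3.14, 3.14, 3.14].

## Interface

Orientations are given as [roll, pitch, yaw] about the fixed x, y, z axes, in that order (R = Rz(yaw) Ry(pitch) Rx(roll)).
In Python, from cell import ctrl, eyes, job_done gives the robot as it stands.
- The arm moves only by the tool move_arm, never from a script. Its argument "steps" is one flat list of numbers, 6 for each row, row after row: the shift along the tool's x, y, z in units of 40 mm (1.0 is 40 mm), then the turn, a rotation vector about the tool's x, y, z in units of 5 degrees (1.0 is 5 degrees). In form: [x, y, z, rx, ry, rz, x, y, z, rx, ry, rz, ...]. A call has 1 to 5 rows; each row shifts and turns the commanded pose from where the row before left it, along the tool's axes as they then stand; what a row does not reach is not made up. A row lasts 1/10 s, in which the tool goes at most 50 mm and 8.59 degrees, less where a joint would pass 70% of its speed; a pose out of reach is approached as far as the arm can. A call is refused whole if a number of a shift passes 1 or a number of a turn 1, either way. A call with a gripper value outside its range is refused whole. "gripper" is the finger opening in mm, from 0 to 85.4, set as the call begins (left out, the last holds). The fingers move at their own pace and stop on an object; "newtons" is the grip in N (left out, the last holds). Time passes only in rows, so rows that do not move let the fingers close. It gives the time, the measured TCP pose, the force, the opening and the grip force at its end, in the units of the state.
- ctrl.get_obs(): the state, without advancing time (a new reading comes with each control period).
- eyes.camera(name): name is "side" or "top" or "wrist"; returns a dict with "image" (384x512x3 uint8, red, green, blue), "fov_y" (degrees; the focal length in pixels is half the picture's height over the tangent of half this angle, whatever the lens; pixels are square), "cx", "cy" (the principal point, pixels), "rvec" (rotation vector, rad) and "tvec" (3), from world to camera coordinates, as OpenCV has them. Camera axes: x right, y down, z forward; pixel columns grow to the right and rows downward; lengths in mm; the calibration is good to about 2 mm. A picture is of the moment at which its call begins. There is no depth.
- job_done(): hands the job in; it is judged then, once.
The state is a dict: "clock": time; "joint_pos": joint angles; "dq": joint speeds; "joint_efforts": joint torques, N m; "position": TCP position; "tool_rot": TCP orientation; "contact_force": force on the tool from outside, world axes, zero at the start; "wrist_torque": the same for the moment, N m; "grip_width": opening from 0.0 (shut) to 1.0 (fully open); "finger_force": force on a finger pad.
Only numpy, scipy, OpenCV 4.12 (cv2) and the standard library are available. Lean on these libraries where they do the work, as an engineer would, in place of code of your own. Each camera call takes 0.05 s, during which the arm holds its last target. There are 200 camera calls.

## Task

Take the round shaft off its wooden rest, lower it into the two V-notches of the marking fixture so that it centres itself, slide it along them until it is home against the stop screw with the screw's spring pin fully in, and only then swing the clamp arm down so that its pad rests on the shaft. Work gently by feel: never force the shaft against notches, stop or clamp (well under 25 N). Leave the ring stack, bushing and hex key where they are.

Things in the scene. Friction and masses are not known exactly. Their poses are not given: they have to be found in the camera images.
- shaft: plain steel-coloured round shaft, about 0.3 kg, 30 mm in diameter, 160 mm long in all; the last 8 mm at each end is a journal 18 mm in diameter; both ends alike. Origin at its middle on the axis; its y axis is the shaft's axis. At the start it lies on the parts rest, axis level, 31 mm above the bench.
- parts_rest: low light-wood rest fixed on the bench, 50 x 130 mm, 24 mm high, with two shallow saddles at y = +/-55 mm (each 16 mm long) that carry the shaft; between the saddles the base plate is only 6 mm high. Origin at the middle of its underside, y along the shaft.
- v_fixture: steel fixture screwed to the bench. Origin under its base plate, below the mid-point between its two V-blocks; y along the V, z up. Base plate x -43..63, y -126..66 mm, 12 mm thick. V-blocks y 35..57 and -57..-35 mm, 66 mm wide (x centred), top z 55 mm, 90 degree V open upwards; free between them. Contact is stiff (20 N per mm); keep the force of fixture, stop and clamp on the shaft under 25 N.
- v_axis (a point): point 55 mm above the fixture's origin, midway between the V-blocks: the axis of a 30 mm shaft seated in both notches passes through it, along the fixture's y. Sliding the seated shaft along the notches takes about 2 to 4 N.
- laying_point (a point): on the same axis, 22 mm towards the open +y end (fixture x 0, y 22, z 55 mm). A shaft laid in with its middle here lies in both notches and is 8 to 24 mm clear of the pin; its far end then reaches 36 mm past the base plate, where nothing is in the way.
- stop_bracket (a point): where the stop screw (16 mm in diameter, level, on the V axis, pointing to +y) leaves its bracket: fixture x 0, y -112, z 55 mm. Bracket 40 mm wide, 12 mm thick, top z 74 mm. How far the screw stands out was set by hand and is not reported: its end face is 24 to 40 mm from this point, so a shaft that is home has its middle at fixture y -8 to +8 mm; feel for it.
- stop_pin (a joint): brass spring pin, 6 mm in diameter, in the end face of the stop screw, on the V axis: 0 = standing out 6 mm, 0.006 = pushed in flush with the end face. Its spring is light (0.3 to 0.8 N), so friction in the notches keeps the shaft where it was pushed.
- clamp_arm: steel arm, 100 mm long, 14 mm wide, at the stop-side V-block. Origin on its hinge (fixture x 46, y -46, z 78 mm, axis along y). It points along its own -x: to the fixture's -x and level when closed, upright or up to 0.25 rad short of it at the start. Pad under it 46 mm from the hinge meets the shaft's top. Hinge friction 0.03 N m: stays upright by itself; once well down it sinks by its weight.
- clamp_grip (a point): middle of the clamp arm's round black handle bar, 10 mm in diameter, standing out 40 mm from the side of the arm's free end towards the fixture's -y, parallel to the hinge (arm frame x -92, y -28, z +4 mm).
- ring_stack_2: bystander: stack of grey gasket rings, 79 mm in diameter, 35 mm high, on the dot plate (an 8 mm high plate in front of the fixture). Origin at the middle of its underside.
- bushing_3: bystander: turned steel bushing, 32 mm in diameter, 12 mm high, on the dot plate. Origin at the middle of its underside.
- hex_key_1: bystander: black hex key, 83 x 35 x 4 mm, lying on the bench. Origin at the middle of its underside.

How it is judged (in metres and radians):
On the way, in this order (a step that is already met when the one before it is completed fails the run):
1. the shaft lies centred in both notches, short of the stop, with the clamp open (x of shaft in the frame of v_fixture between -0.0015 and 0.0015 m and z of shaft in the frame of v_fixture between 0.053 and 0.057 m and y of shaft in the frame of v_fixture between -0.03 and 0.04 m and angle between the y axis of shaft and the y axis of v_fixture, either way round below 0.03 rad and angle between clamp_arm's own x axis and vertical above 2.4 rad and value of joint stop_pin below 0.003 m), for 0.2 s.
2. the shaft is pushed home: spring pin in, still seated in both notches, clamp still open (x of shaft in the frame of v_fixture between -0.0015 and 0.0015 m and z of shaft in the frame of v_fixture between 0.053 and 0.057 m and y of shaft in the frame of v_fixture between -0.03 and 0.04 m and angle between the y axis of shaft and the y axis of v_fixture, either way round below 0.03 rad and angle between clamp_arm's own x axis and vertical above 2.4 rad and value of joint stop_pin above 0.0045 m), for 0.2 s.
At the end, for the whole second after the job is handed in: shaft still and released in both V-notches (axis within 1.5 mm sideways, 2 mm in height, 0.03 rad of its seat), holding the spring pin in by at least 4.5 of 6 mm; clamp arm down (at most 0.13 rad above level), its pad bearing on the shaft with over 0.3 N (x of shaft in the frame of v_fixture between -0.0015 and 0.0015 m and z of shaft in the frame of v_fixture between 0.053 and 0.057 m and y of shaft in the frame of v_fixture between -0.03 and 0.04 m and angle between the y axis of shaft and the y axis of v_fixture, either way round below 0.03 rad and value of joint stop_pin above 0.0045 m and angle between clamp_arm's own x axis and vertical below 1.7 rad and contact force between clamp_arm and shaft above 0.3 N and linear speed of shaft below 0.01 m/s and contact force between the fingers and shaft below 0.05 N); the robot touches nothing.
It fails at once if with the clamp still up, the shaft is forced against the notches or the stop with more than 25 N (angle between clamp_arm's own x axis and vertical above 1.9 rad and contact force between shaft and v_fixture above 25 N).
It fails at once if the clamp arm is forced onto the shaft with more than 25 N (contact force between clamp_arm and shaft above 25 N).
It fails at once if the ring stack is moved more than 20 mm (distance of ring_stack_2 from where it was at the start of the episode above 0.02 m).
It fails at once if the bushing is moved more than 20 mm (distance of bushing_3 from where it was at the start of the episode above 0.02 m).
It fails at once if the hex key is moved more than 20 mm (distance of hex_key_1 from where it was at the start of the episode above 0.02 m).
It also fails if it takes over 64 s, if anything falls off the work surface, if the arm or the gripper's body presses on something with over 40 N, if the wrist force passes 120 N, or if a joint passes its speed limit or range.

## Working session

There is one attempt and no reset: what is moved stays moved. The work goes in short steps, Python scripts to look and compute and a tool call to move; the robot and the scene stay as the last step left them, time stands still between calls to the robot, and variables do not carry over. Pictures are saved under pics/ and viewed, at most 10 in all, crops included, and the job is handed in when it is done.

Besides the shell and the picture viewer there is one more tool, called after "Request:" by a JSON object that holds its "method" and its "body", one argument or row to a line. move_arm: Moves the arm, as the interface text tells. Its arguments: {"type":"object","properties":{"steps":{"type":"array"},"gripper":{"type":"number"},"newtons":{"type":"number"}},"required":["steps"]}

```bash
ls; mkdir -p pics
cat > h.py <<'E'
import numpy as np, cv2
from cell import ctrl, eyes, job_done
def cam(n):
    c=eyes.camera(n); im=c["image"]; h=im.shape[0]
    f=h/2/np.tan(np.radians(c["fov_y"])/2)
    R=cv2.Rodrigues(np.array(c["rvec"],float))[0]; t=np.array(c["tvec"],float).ravel()
    return dict(im=im,f=f,cx=c["cx"],cy=c["cy"],R=R,t=t,C=-R.T@t)
def ray(c,u,v):
    d=c["R"].T@np.array([(u-c["cx"])/c["f"],(v-c["cy"])/c["f"],1]); return d/np.linalg.norm(d)
def onz(c,u,v,z):
    d=ray(c,u,v); return c["C"]+d*(z-c["C"][2])/d[2]
def proj(c,P):
    p=c["R"]@np.asarray(P,float)+c["t"]; return c["f"]*p[:2]/p[2]+[c["cx"],c["cy"]]
def tri(obs):
    A=np.zeros((3,3));b=np.zeros(3)
    for c,u,v in obs:
        d=ray(c,u,v);M=np.eye(3)-np.outer(d,d);A+=M;b+=M@c["C"]
    return np.linalg.solve(A,b)
E
python3 - <<'E'
from h import *
import pickle
np.set_printoptions(precision=1,suppress=True)
cs={n:cam(n) for n in("side","top","wrist")}
pickle.dump(cs,open("c0.pkl","wb"))
for n in cs:print(n,cs[n]["C"],cs[n]["f"],cs[n]["R"][2],cs[n]["cx"],cs[n]["cy"])
im=lambda n:cv2.cvtColor(cs[n]["im"],cv2.COLOR_RGB2BGR)
for n in cs: cv2.imwrite(f"pics/{n}0.png",cv2.resize(im(n),(800,600)))
o=ctrl.get_obs();print(o)
E
```

```text
pics
side [-21.3 199.1 787.4] 484.8720765995344 [ 0.6 -0.1 -0.8] 253.90123858277727 192.22522825100168
top [360.  108.5 902.4] 360.147619987027 [ 0.2  0.  -1. ] 253.15828802935656 194.93225461915242
wrist [245.9 553.3 373.5] 265.9673303238569 [-0.3  0.1 -1. ] 253.9746949301254 188.30847388722796
{'clock': 0.15, 'joint_pos': array([ 1.6,  0. ,  0.1, -0. , -1.6, -0.3]), 'dq': array([ 0., -0.,  0.,  0., -0., -0.]), 'joint_efforts': array([ -0. , -36.9,  34.8,   6.9,  -0. ,   0. ]), 'position': array([169. , 575.4, 230.5]), 'tool_rot': array([ 3.1, -0. , -0.3]), 'contact_force': array([-0.3, -0.6,  0.3]), 'wrist_torque': array([ 0., -0., -0.]), 'finger_force': 0.0, 'grip_width': 0.9993725121552244}
```

View pics/top0.png

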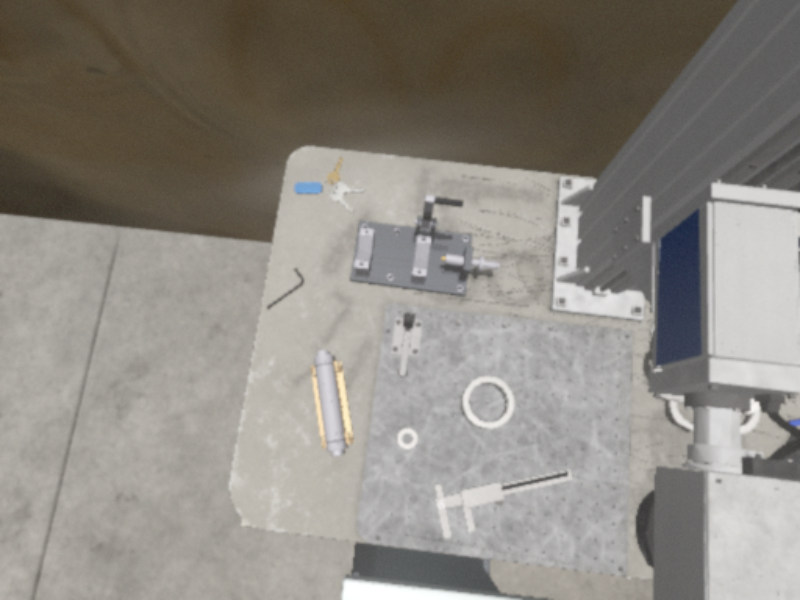

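View pics/side0.png

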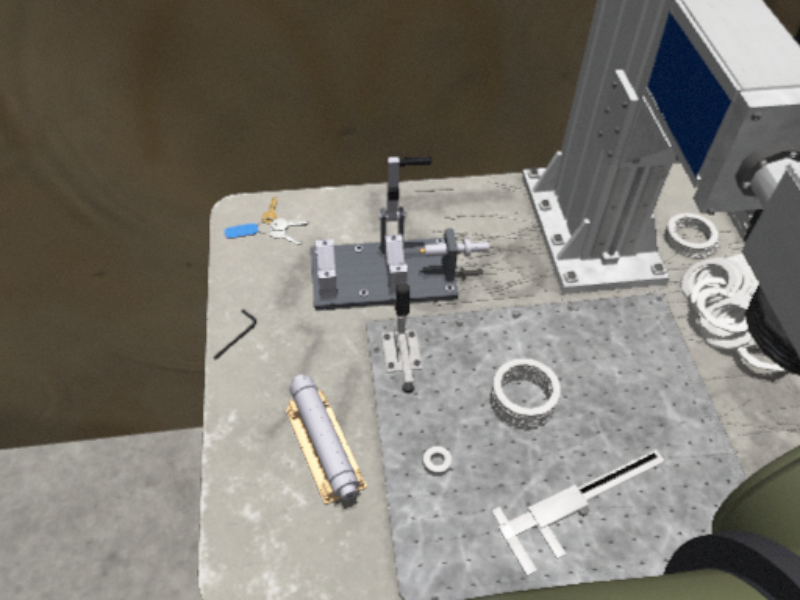

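Top and side views: shaft on its rest (top ~(330,402), side ~(323,440)), fixture at top ~(415,255) with the clamp upright, stop screw on the world −y side, bystanders and a small toggle clamp at top (403,340). I'll zoom in on both.

Run:
```python
from h import *
import pickle
np.set_printoptions(precision=1,suppress=True)
cs=pickle.load(open("c0.pkl","rb"))
im=lambda n:cv2.cvtColor(cs[n]["im"],cv2.COLOR_RGB2BGR)
def crop(n,x,y,w,h):
    return cv2.resize(im(n)[y:y+h,x:x+w],(400,300),interpolation=cv2.INTER_CUBIC)
a=crop("top",175,215,100,75);b=crop("top",220,115,100,75)
c=crop("side",165,230,120,90);d=crop("side",195,90,133,100)
cv2.imwrite("pics/crops.png",np.vstack([np.hstack([a,b]),np.hstack([c,d])]))
for n,u,v in(("top",211,257),("top",266,165)):
    print(onz(cs[n],u,v,31),onz(cs[n],u,v,55), cs[n]["im"][v-2:v+3,u])
c=cs["wrist"];print(proj(c,onz(cs["top"],211,257,31)))
```

```text
[401.3 210.7  31. ] [400.2 207.9  55. ] [[214 211 216]
 [209 206 211]
 [209 207 212]
 [216 213 218]
 [217 214 219]]
[644.8 103.5  31. ] [637.  103.6  55. ] [[180 178 182]
 [180 178 182]
 [179 176 180]
 [177 175 179]
 [176 173 178]]
[ 557.2 -173.3]
```

View pics/crops.png

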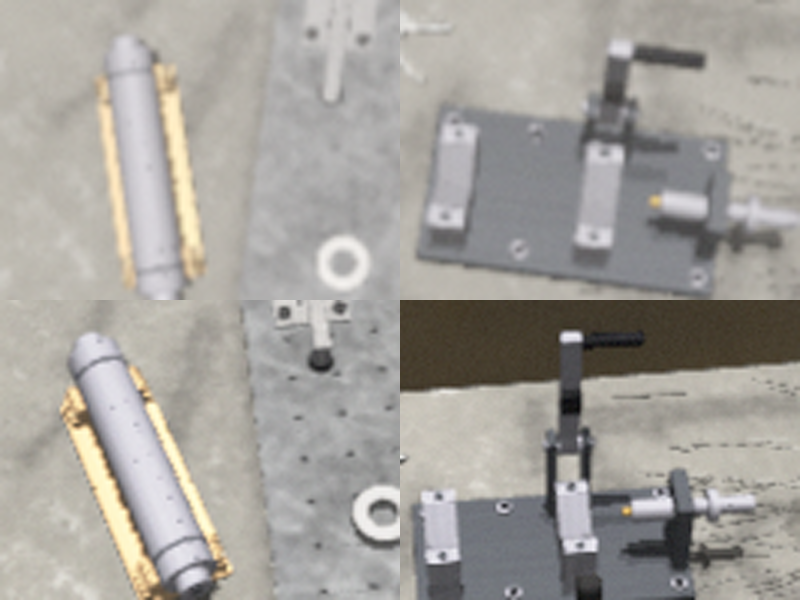

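View pics/wrist0.png

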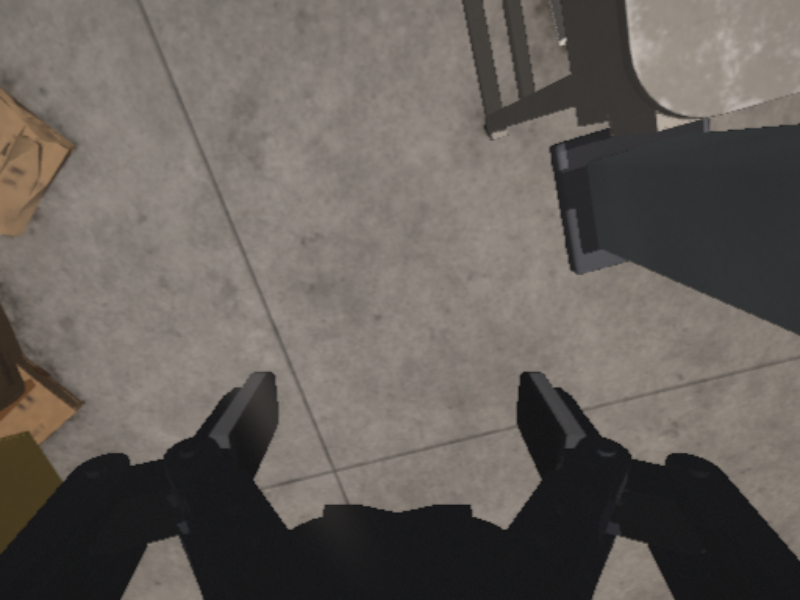

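The crops show both seams of the shaft body, the base-plate corners, the V-blocks, the clamp (upright, handle towards −y) and the brass pin; the wrist view only shows floor. Now for rough poses.

Run:
```python
from h import *
import pickle
np.set_printoptions(precision=1,suppress=True)
cs=pickle.load(open("c0.pkl","rb")); T,S=cs["top"],cs["side"]
far=tri([(T,206.9,224.8),(S,192,243.5)]);near=tri([(T,216.3,289.3),(S,222,315.5)])
print("shaft",far,near,np.linalg.norm(far-near),(far+near)/2)
q=[(230.75,141.25),(224.5,179.25),(298,189),(302,149.5)]
for p in q: print("plate",onz(T,*p,12))
print("pin",tri([(T,220+(655-400)/4,115+201/4),(S,195+(627-400)/3,90+(511-300)/3)]))
print("armtip",tri([(T,220+(620-400)/4,115+47/4),(S,195+(571-400)/3,90+(338-300)/3)]))
print("handle end",tri([(T,220+(703-400)/4,115+60/4),(S,195+(642-400)/3,90+(339-300)/3)]))
print("knob",tri([(T,403/1.5625*1,322/1.5625),(S,402/1.5625,285/1.5625)]),"lever end",tri([(T,403/1.5625,372/1.5625),(S,408/1.5625,387/1.5625)]))
np.set_printoptions(precision=4,suppress=True)
o=ctrl.get_obs();print(o["tool_rot"],o["position"])
```

```text
shaft [477.4 231.1  27. ] [328.7 189.2  26.3] 154.54395652334802 [403.  210.2  26.7]
plate [705.9 202.2  12. ]
plate [601.1 205.3  12. ]
plate [596.3  15.7  12. ]
plate [703.8  14.   12. ]
pin [641.2  58.7  54.1]
armtip [687.9  92.5 171.3]
handle end [687.8  46.2 165.7]
knob [513.6 109.  142.3] lever end [460.4 103.7  13.1]
[ 3.1402 -0.0001 -0.2858] [169.0116 575.4286 230.5035]
```

```bash
cat >> h.py <<'E'
def plan(targets,p=None,yaw=None):
    """targets: list of (x,y,z,yaw,rows); prints rows in tool units"""
    o=ctrl.get_obs()
    p=np.array(o["position"] if p is None else p,float); yaw=o["tool_rot"][2] if yaw is None else yaw
    out=[]
    for x,y,z,w,n in targets:
        for k in range(n,0,-1):
            c,s=np.cos(yaw),np.sin(yaw)
            A=np.array([[c,s,0],[s,-c,0],[0,0,-1]])
            sh=np.round(A@((np.array([x,y,z])-p)/k)/40,2); tz=round(-np.degrees(w-yaw)/5/k,2)
            p=p+A.T@sh*40; yaw-=np.radians(tz*5); out.append([*sh,0,0,tz])
    for i in range(0,len(out),5): print("["+", ".join(f"{v:g}" for r in out[i:i+5] for v in r)+"]")
    return p,yaw
E
python3 -c "
from h import *
print(plan([(555,130,230,0.275,15)]))"
```

```text
[0.83, 0.53, 0, 0, 0, -0.43, 0.81, 0.56, 0, 0, 0, -0.43, 0.78, 0.59, 0, 0, 0, -0.43, 0.76, 0.62, 0, 0, 0, -0.43, 0.74, 0.65, 0, 0, 0, -0.43]
[0.71, 0.68, 0, 0, 0, -0.43, 0.69, 0.7, 0, 0, 0, -0.43, 0.66, 0.73, 0, 0, 0, -0.43, 0.63, 0.75, 0, 0, 0, -0.43, 0.6, 0.77, 0, 0, 0, -0.43]
[0.57, 0.8, 0, 0, 0, -0.43, 0.55, 0.82, 0, 0, 0, -0.42, 0.51, 0.84, 0, 0, 0, -0.43, 0.48, 0.85, 0.01, 0, 0, -0.42, 0.46, 0.88, 0, 0, 0, -0.43]
(array([555.14097833, 129.83300427, 230.10353495]), np.float64(0.2753474025869658))
```

Request:
{"method": "move_arm", "body": {
  "steps": [0.83, 0.53, 0, 0, 0, -0.43, 0.81, 0.56, 0, 0, 0, -0.43, 0.78, 0.59, 0, 0, 0, -0.43, 0.76, 0.62, 0, 0, 0, -0.43, 0.74, 0.65, 0, 0, 0, -0.43]
}}

```text
clock: 0.65
position: [298.6, 425.9, 231.1]
tool_rot: [3.141, 0.0, -0.096]
contact_force: [0.6, 1.4, 0.3]
grip_width: 0.999
finger_force: 0.0
```

Request:
{"method": "move_arm", "body": {
  "steps": [0.71, 0.68, 0, 0, 0, -0.43, 0.69, 0.7, 0, 0, 0, -0.43, 0.66, 0.73, 0, 0, 0, -0.43, 0.63, 0.75, 0, 0, 0, -0.43, 0.6, 0.77, 0, 0, 0, -0.43]
}}

```text
clock: 1.15
position: [427.0, 277.4, 231.2]
tool_rot: [-3.141, 0.0, 0.091]
contact_force: [-0.2, 0.4, -0.7]
grip_width: 1.001
finger_force: 0.0
```

Request:
{"method": "move_arm", "body": {
  "steps": [0.57, 0.8, 0, 0, 0, -0.43, 0.55, 0.82, 0, 0, 0, -0.42, 0.51, 0.84, 0, 0, 0, -0.43, 0.48, 0.85, 0.01, 0, 0, -0.42, 0.46, 0.88, 0, 0, 0, -0.43]
}}

```text
clock: 1.65
position: [556.0, 128.7, 230.6]
tool_rot: [-3.141, 0.0, 0.277]
contact_force: [-0.4, -0.1, -0.1]
grip_width: 1.006
finger_force: 0.0
```

Request:
{"method": "move_arm", "body": {
  "steps": [0, 0, 0, 0, 0, 0, 0, 0, 0, 0, 0, 0]
}}

```text
clock: 1.85
position: [555.4, 129.3, 230.2]
tool_rot: [3.141, 0.001, 0.273]
contact_force: [0.5, 0.5, 0.2]
grip_width: 1.001
finger_force: 0.0
```

Run:
```python
from h import *
import pickle
np.set_printoptions(precision=2,suppress=True)
c=cam("wrist");pickle.dump(c,open("w1.pkl","wb"));print(c["C"],ctrl.get_obs()["joint_pos"])
cv2.imwrite("pics/w1.png",cv2.resize(cv2.cvtColor(c["im"],cv2.COLOR_RGB2BGR),(800,600),interpolation=cv2.INTER_CUBIC))
plan([(595,165,230,0.275,1)])
plan([(340,192,150,0.275,7)],p=[590,158,230])
```

```text
[632.69 150.9  373.12] [ 0.58 -0.04  0.   -0.   -1.61  1.26]
[1.2, -0.57, 0.01, 0, 0, -0.01]
[-0.83, -0.36, 0.29, 0, 0, -0, -0.83, -0.36, 0.29, 0, 0, -0, -0.83, -0.36, 0.28, 0, 0, -0, -0.82, -0.36, 0.29, 0, 0, -0, -0.83, -0.36, 0.28, 0, 0, -0]
[-0.82, -0.36, 0.29, 0, 0, -0, -0.83, -0.35, 0.28, 0, 0, -0.01]
```

View pics/w1.png

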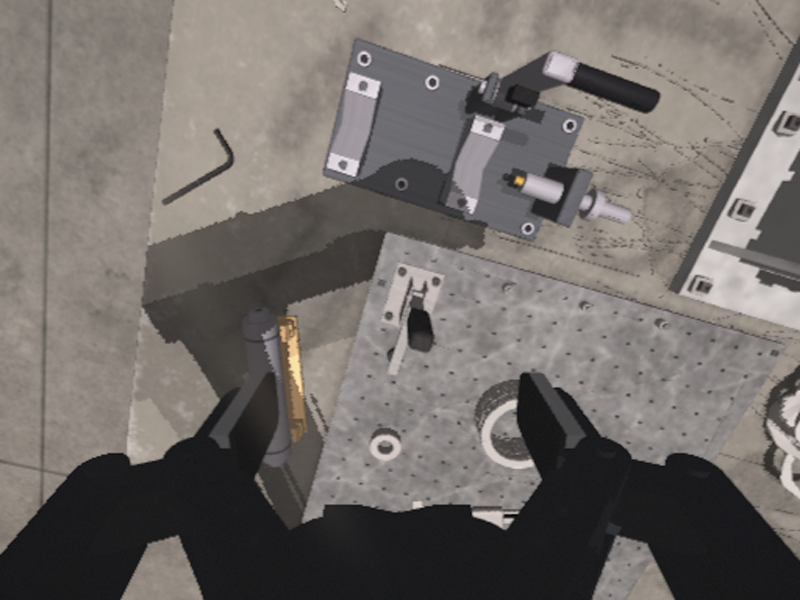

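The wrist view shows the fixture squarely: plate corners (357,38), (323,176), (537,241), (586,119), V-block screws (363,86), (343,165), (487,128), (462,203), pin tip (514,180), clamp tip (562,66) with its handle ending at (650,101). The shaft shows partly on the left.

Run:
```python
from h import *
import pickle
np.set_printoptions(precision=1,suppress=True)
c=pickle.load(open("w1.pkl","rb"));T=pickle.load(open("c0.pkl","rb"))["top"]
k=1.5625
g=lambda u,v,z:onz(c,u/k,v/k,z)
P=np.array([g(*p,12) for p in((357,38),(323,176),(537,241),(586,119))]);print(P)
F=np.array([(63,66),(-43,66),(-43,-126),(63,-126)])
B=np.array([g(*p,55) for p in((363,86),(343,165),(487,128),(462,203))]);print(B)
FB=np.array([(24,46),(-24,46),(24,-46),(-24,-46)])
def fit(F,W):
    a=F-F.mean(0);b=W-W.mean(0);th=np.arctan2((a[:,0]*b[:,1]-a[:,1]*b[:,0]).sum(),(a*b).sum())
    R=np.array([[np.cos(th),-np.sin(th)],[np.sin(th),np.cos(th)]]);t=W.mean(0)-R@F.mean(0);print("org",t,"yaw",round(th,4),"res",(W-F@R.T-t).round(1).tolist());return R,t
fit(F,P[:,:2]);fit(FB,B[:,:2])
PT=np.array([onz(T,*p,12) for p in((230.75,141.25),(224.5,179.25),(298,189),(302,149.5))]);fit(F,PT[:,:2])
print("pin",g(514,180,55)," face",g(526,184,55),"bar",g(652,101,170),g(575,70,170),"tip",g(562,66,176))
print("height check block screws",[tri([(c,a/k,b/k),(T,220+u/4,115+v/4)]) for a,b,u,v in((363,86,59,133),(343,165,45,216),(487,128,205,152),(462,203,194,237))])
```

```text
[[708.4 203.8  12. ]
 [602.6 206.7  12. ]
 [599.6  14.   12. ]
 [702.7  12.9  12. ]]
[[672.2 186.4  55. ]
 [617.7 187.7  55. ]
 [669.9  94.8  55. ]
 [615.3  95.3  55. ]]
org [644.  139.6] yaw -0.0218 res [[-0.0, -0.4], [0.1, 0.3], [1.4, -0.5], [-1.5, 0.6]]
org [643.8 141. ] yaw -0.0236 res [[3.4, -0.0], [-3.2, 0.1], [3.2, 0.3], [-3.4, -0.3]]
org [642.3 139.5] yaw -0.0195 res [[-0.8, -2.1], [0.5, -1.0], [-0.6, 1.4], [0.9, 1.7]]
pin [641.5  63.6  55. ]  face [641.2  54.   55. ] bar [686.9  47.9 170. ] [689.1  85.9 170. ] tip [687.3  93.7 176. ]
height check block screws [array([672.3, 186.1,  53.8]), array([617.6, 187.7,  53.9]), array([670.4,  94. ,  52.2]), array([615. ,  94.9,  51.9])]
```

Request:
{"method": "move_arm", "body": {
  "steps": [-0.83, -0.36, 0.29, 0, 0, 0, -0.83, -0.36, 0.29, 0, 0, 0, -0.83, -0.36, 0.28, 0, 0, 0, -0.82, -0.36, 0.29, 0, 0, 0, -0.83, -0.36, 0.28, 0, 0, 0]
}}

```text
clock: 2.4
position: [374.5, 154.9, 173.1]
tool_rot: [-3.141, -0.0, 0.276]
contact_force: [-1.2, 0.2, 0.4]
grip_width: 1.001
finger_force: 0.0
```

Request:
{"method": "move_arm", "body": {
  "steps": [-0.82, -0.6, 0.29, 0, 0, 0, 0, -0.6, 0.28, 0, 0, 0, 0, 0, 0, 0, 0, 0]
}}

```text
clock: 2.7
position: [329.4, 193.5, 149.9]
tool_rot: [-3.14, 0.0, 0.281]
contact_force: [-0.7, 0.2, 0.2]
grip_width: 1.002
finger_force: 0.0
```

Fixture origin is about (643.8, 140.3) with yaw −0.022, and block tops measure about 53 mm. Now the shaft.

Run:
```python
from h import *
import pickle
np.set_printoptions(precision=1,suppress=True)
c=cam("wrist");pickle.dump(c,open("w2.pkl","wb"));print(c["C"],ctrl.get_obs()["position"])
cv2.imwrite("pics/w2.png",cv2.resize(cv2.cvtColor(c["im"],cv2.COLOR_RGB2BGR),(800,600),interpolation=cv2.INTER_CUBIC))
```

```text
[406.4 215.4 293. ] [330.3 192.7 150.7]
```

View pics/w2.png

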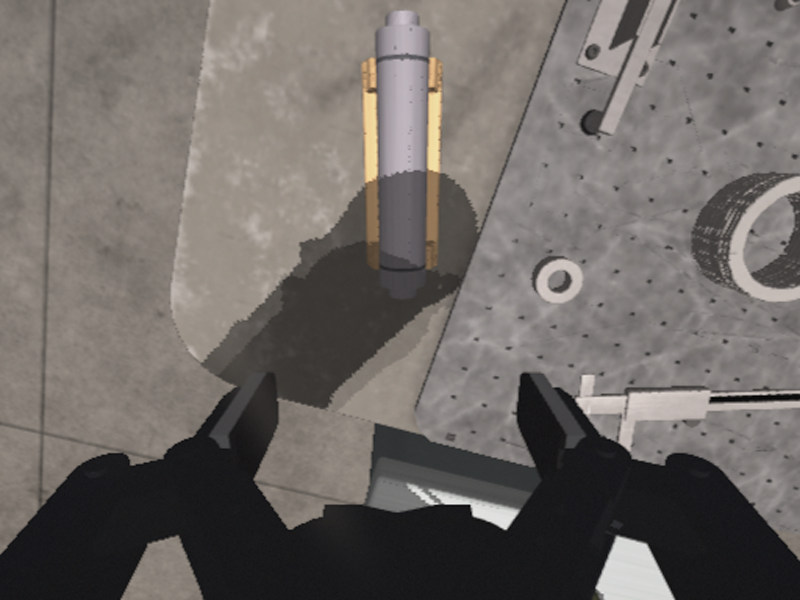

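Shaft seen from straight above: axis at column ~403.5, journal ends at rows ~11 and ~298, seams at rows 57 and 269; left/right outline 377–430 (far) and 380–427 (near).

Run:
```python
from h import *
import pickle
np.set_printoptions(precision=2,suppress=True)
c=pickle.load(open("w2.pkl","rb"));S=pickle.load(open("c0.pkl","rb"));k=1.5625
g=lambda u,v,z:onz(c,u/k,v/k,z)
f,n=g(403,11.5,36),g(403.5,298,36); m=(f+n)/2
print("ends",f,n,np.linalg.norm(f-n),"mid",m,"yaw",np.arctan2(*(f-n)[1::-1]))
# height: seams (top line of shaft) in wrist and in side view crop
for (u,v),(su,sv) in (((403,57),(165+97/10*3,0)),):pass
W=tri([(c,403/k,11.5/k),(S["side"],192,243.5)]);V=tri([(c,403/k,298/k),(S["side"],222,316)]);print("heights",W,V)
a,b=f,n
print(np.degrees(np.arctan2(*(g(403.5,57,46)-g(403.5,269,46))[1::-1])))
x,y=m[:2]
plan([(x,y,100,np.arctan2(*(f-n)[1::-1]),3),(x,y,14,np.arctan2(*(f-n)[1::-1]),4)])
```

```text
ends [478.99 233.58  36.  ] [324.72 187.9   36.  ] 160.8877593970294 mid [401.86 210.74  36.  ] yaw 0.28792708920465254
heights [484.2  232.97  16.82] [324.16 189.01  34.8 ]
16.402201338433578
[0.61, 0.02, 0.42, 0, 0, -0.03, 0.62, 0.02, 0.42, 0, 0, -0.03, 0.61, 0.03, 0.43, 0, 0, -0.03, 0, -0, 0.54, 0, 0, -0, 0, -0, 0.54, 0, 0, -0]
[0, -0, 0.53, 0, 0, -0, 0, -0, 0.54, 0, 0, -0]
```

Request:
{"method": "move_arm", "body": {
  "steps": [0.61, 0.02, 0.42, 0, 0, -0.03, 0.62, 0.02, 0.42, 0, 0, -0.03, 0.61, 0.03, 0.43, 0, 0, -0.03, 0, 0, 0.54, 0, 0, 0, 0, 0, 0.54, 0, 0, 0],
  "gripper": 85,
  "newtons": 40
}}

```text
clock: 3.25
position: [403.9, 208.8, 56.1]
tool_rot: [3.141, 0.001, 0.282]
contact_force: [-0.5, -0.5, -0.6]
grip_width: 0.994
finger_force: 0.0
```

Request:
{"method": "move_arm", "body": {
  "steps": [0, 0, 0.54, 0, 0, 0, 0, 0, 0.58, 0, 0, 0, 0, 0, 0, 0, 0, 0]
}}

```text
clock: 3.55
position: [401.8, 207.4, 9.2]
tool_rot: [3.139, 0.005, 0.283]
contact_force: [-0.5, 0.2, -0.0]
grip_width: 0.997
finger_force: 0.0
```

Request:
{"method": "move_arm", "body": {
  "steps": [0, 0, 0, 0, 0, 0, 0, 0, 0, 0, 0, 0, 0, 0, 0, 0, 0, 0, 0, 0, 0, 0, 0, 0, 0, 0, 0, 0, 0, 0],
  "gripper": 20
}}

```text
clock: 4.05
position: [403.8, 211.8, 14.0]
tool_rot: [-3.137, -0.004, 0.284]
contact_force: [-5.3, 6.6, 3.6]
grip_width: 0.34
finger_force: 39.6
```

Request:
{"method": "move_arm", "body": {
  "steps": [0, 0, 0, 0, 0, 0, 0, 0, -0.1, 0, 0, 0, 0, 0, -0.3, 0, 0, 0, 0, 0, -0.6, 0, 0, 0, 0, 0, -0.8, 0, 0, 0]
}}

```text
clock: 4.55
position: [402.2, 207.9, 83.7]
tool_rot: [3.14, 0.004, 0.283]
contact_force: [0.4, 0.7, -3.9]
grip_width: 0.339
finger_force: 39.9
```

Request:
{"method": "move_arm", "body": {
  "steps": [0, 0, -0.8, 0, 0, 0, 0, 0, -0.8, 0, 0, 0, 0, 0, -0.8, 0, 0, 0, 0, 0, 0, 0, 0, 0, 0, 0, 0, 0, 0, 0]
}}

```text
clock: 5.05
position: [403.1, 209.0, 180.4]
tool_rot: [-3.141, -0.0, 0.283]
contact_force: [-0.7, 0.9, -4.7]
grip_width: 0.335
finger_force: 40.1
```

Run:
```python
from h import *
import pickle
np.set_printoptions(precision=2,suppress=True)
c=cam("wrist");s=cam("side");pickle.dump((c,s),open("w3.pkl","wb"));o=ctrl.get_obs();print(o)
print(proj(s,o["position"]))
u,v=proj(s,o["position"]).astype(int)
a=cv2.resize(c["im"],(400,300));b=cv2.resize(s["im"][v-70:v+50,u-80:u+80],(400,300),interpolation=cv2.INTER_CUBIC)
cv2.imwrite("pics/w3.png",cv2.cvtColor(np.hstack([a,b]),cv2.COLOR_RGB2BGR))
```

```text
{'clock': 5.15, 'joint_pos': array([ 0.93, -0.36, -0.37, -0.  , -1.57,  0.93]), 'dq': array([ 0.  ,  0.01, -0.01,  0.  ,  0.  ,  0.  ]), 'joint_efforts': array([ -0.02, -19.19,  37.95,   7.9 ,  -0.01,   0.  ]), 'position': array([402.55, 208.58, 178.55]), 'tool_rot': array([3.14, 0.  , 0.28]), 'contact_force': array([-0.29,  0.05, -4.93]), 'wrist_torque': array([-0.  ,  0.05, -0.05]), 'finger_force': 40.05427658557892, 'grip_width': 0.3365633339758159}
[201.41 228.76]
```

View pics/w3.png

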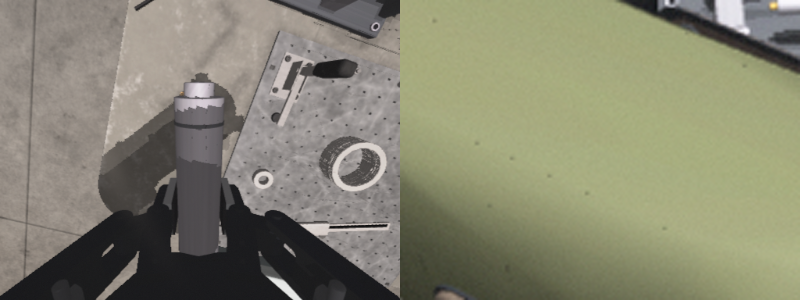

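Run:
```python
from h import *
import pickle
np.set_printoptions(precision=2,suppress=True)
c,s=pickle.load(open("w3.pkl","rb"));o=ctrl.get_obs();p=o["position"]
yw=o["tool_rot"][2]
for u,v,dz in((199.5,83,18),(199.5,83,23),(199,125,33)):
    q=onz(c,u*1.28,v*1.28,p[2]+dz)-p; print("along x %.1f, y %.1f"%(q[0]*np.cos(yw)+q[1]*np.sin(yw),q[0]*np.sin(yw)-q[1]*np.cos(yw)))
yf=-0.022
fx=lambda x,y:(643.8+x*np.cos(yf)-y*np.sin(yf),140.3+x*np.sin(yf)+y*np.cos(yf))
print(fx(0,22))
x,y=fx(0,22)
plan([(490,200,190,0.7,4),(x,y,180,np.pi/2+yf,11)])
```

```text
along x 78.8, y 0.4
along x 78.9, y 0.3
along x 57.0, y 0.1
(np.float64(644.2839609582782), np.float64(162.29467621473123))
[0.51, 0.2, -0.07, 0, 0, -1.19, 0.49, 0.26, -0.07, 0, 0, -1.2, 0.45, 0.31, -0.07, 0, 0, -1.19, 0.42, 0.35, -0.08, 0, 0, -1.2, 0.21, 0.29, 0.02, 0, 0, -0.88]
[0.19, 0.31, 0.02, 0, 0, -0.88, 0.17, 0.32, 0.02, 0, 0, -0.88, 0.14, 0.33, 0.02, 0, 0, -0.89, 0.12, 0.34, 0.02, 0, 0, -0.88, 0.09, 0.35, 0.03, 0, 0, -0.89]
[0.06, 0.36, 0.02, 0, 0, -0.88, 0.03, 0.36, 0.03, 0, 0, -0.89, 0.01, 0.36, 0.02, 0, 0, -0.88, -0.02, 0.36, 0.03, 0, 0, -0.89, -0.06, 0.36, 0.02, 0, 0, -0.88]
```

Run:
```python
from h import *
plan([(644.3,162.3,190,1.549,16)])
```

```text
[0.34, 0.17, -0.02, 0, 0, -0.91, 0.33, 0.2, -0.02, 0, 0, -0.91, 0.31, 0.23, -0.02, 0, 0, -0.91, 0.29, 0.25, -0.02, 0, 0, -0.91, 0.27, 0.27, -0.02, 0, 0, -0.91]
[0.25, 0.29, -0.02, 0, 0, -0.91, 0.22, 0.31, -0.02, 0, 0, -0.9, 0.2, 0.33, -0.02, 0, 0, -0.91, 0.17, 0.35, -0.02, 0, 0, -0.9, 0.14, 0.36, -0.02, 0, 0, -0.91]
[0.12, 0.37, -0.01, 0, 0, -0.9, 0.09, 0.37, -0.02, 0, 0, -0.91, 0.06, 0.38, -0.01, 0, 0, -0.9, 0.02, 0.39, -0.02, 0, 0, -0.91, -0, 0.38, -0.01, 0, 0, -0.9]
[-0.04, 0.39, -0.02, 0, 0, -0.91]
```

Request:
{"method": "move_arm", "body": {
  "steps": [0.34, 0.17, -0.02, 0, 0, -0.91, 0.33, 0.2, -0.02, 0, 0, -0.91, 0.31, 0.23, -0.02, 0, 0, -0.91, 0.29, 0.25, -0.02, 0, 0, -0.91, 0.27, 0.27, -0.02, 0, 0, -0.91]
}}

```text
clock: 5.65
position: [478.5, 194.2, 182.2]
tool_rot: [-3.142, 0.003, 0.683]
contact_force: [0.1, -0.0, -4.1]
grip_width: 0.331
finger_force: 40.0
```

Request:
{"method": "move_arm", "body": {
  "steps": [0.25, 0.29, -0.02, 0, 0, -0.91, 0.22, 0.31, -0.02, 0, 0, -0.9, 0.2, 0.33, -0.02, 0, 0, -0.91, 0.17, 0.35, -0.02, 0, 0, -0.9, 0.14, 0.36, -0.02, 0, 0, -0.91]
}}

```text
clock: 6.15
position: [554.0, 179.5, 186.0]
tool_rot: [-3.14, 0.003, 1.079]
contact_force: [-0.3, 1.2, -4.7]
grip_width: 0.337
finger_force: 40.1
```

Request:
{"method": "move_arm", "body": {
  "steps": [0.12, 0.37, -0.01, 0, 0, -0.9, 0.09, 0.37, -0.02, 0, 0, -0.91, 0.06, 0.38, -0.01, 0, 0, -0.9, 0.02, 0.39, -0.02, 0, 0, -0.91, 0, 0.38, -0.01, 0, 0, -0.9]
}}

```text
clock: 6.65
position: [629.7, 165.3, 188.5]
tool_rot: [-3.138, 0.002, 1.473]
contact_force: [-0.5, 1.4, -3.2]
grip_width: 0.337
finger_force: 40.1
```

Request:
{"method": "move_arm", "body": {
  "steps": [-0.04, 0.39, -0.02, 0, 0, -0.91, 0, 0, 0, 0, 0, 0, 0, 0, 0, 0, 0, 0, 0, 0, 0, 0, 0, 0]
}}

```text
clock: 7.05
position: [644.5, 162.7, 190.7]
tool_rot: [-3.14, 0.001, 1.549]
contact_force: [-0.2, -0.4, -3.8]
grip_width: 0.331
finger_force: 40.3
```

Run:
```python
from h import *
import pickle
np.set_printoptions(precision=3,suppress=True)
cs={n:cam(n) for n in("side","top","wrist")};pickle.dump(cs,open("w4.pkl","wb"));o=ctrl.get_obs();print(o["position"],o["tool_rot"],o["contact_force"],o["joint_pos"])
p=o["position"]
L=[]
for n in("side","top"):
    u,v=proj(cs[n],[644,140,100]).astype(int);L.append(cv2.resize(cs[n]["im"][v-60:v+60,u-80:u+80],(400,300),interpolation=cv2.INTER_CUBIC));print(n,u-80,v-60)
cv2.imwrite("pics/w4.png",cv2.cvtColor(np.vstack([np.hstack(L),cv2.resize(cs["wrist"]["im"],(400,300)).repeat(2,1)]),cv2.COLOR_RGB2BGR))
plan([(644.3,162.3,70,1.549,4)])
```

```text
[644.722 162.915 191.776] [-3.142  0.     1.549] [-0.607 -0.571 -3.27 ] [ 0.547  0.211  0.2    0.    -1.559  2.573]
side 149 87
top 171 94
[-0, -0, 0.76, 0, 0, 0, -0.01, -0, 0.76, 0, 0, 0, -0, -0.01, 0.76, 0, 0, 0, -0.01, -0, 0.76, 0, 0, 0]
```

View pics/w4.png

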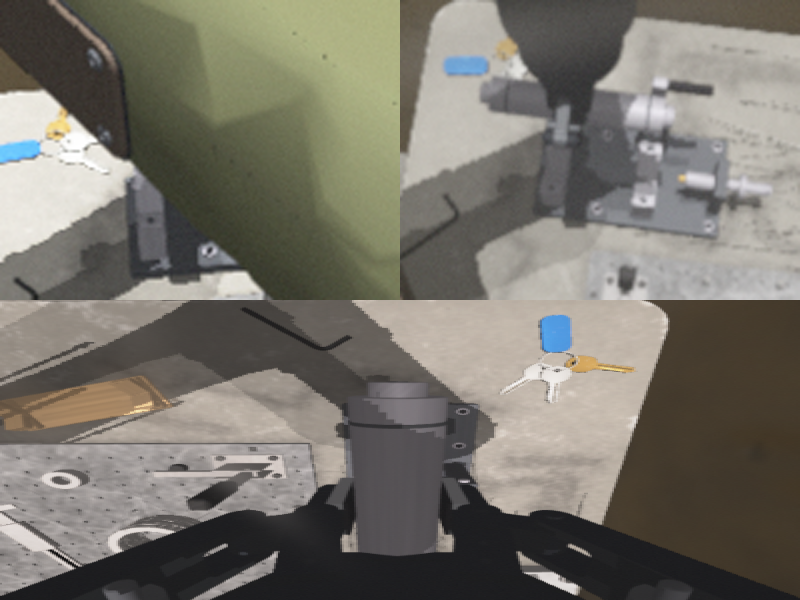

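Request:
{"method": "move_arm", "body": {
  "steps": [0, 0, 0.76, 0, 0, 0, -0.01, 0, 0.76, 0, 0, 0, 0, -0.01, 0.76, 0, 0, 0, -0.01, 0, 0.76, 0, 0, 0, 0, 0, 0, 0, 0, 0]
}}

```text
clock: 7.7
position: [641.4, 161.1, 64.3]
tool_rot: [-3.133, 0.003, 1.549]
contact_force: [-0.6, 0.0, -6.4]
grip_width: 0.337
finger_force: 40.4
```

Request:
{"method": "move_arm", "body": {
  "steps": [0, 0, 0.2, 0, 0, 0, 0, 0, 0.2, 0, 0, 0, 0, 0, 0.15, 0, 0, 0, 0, 0, 0, 0, 0, 0, 0, 0, 0, 0, 0, 0]
}}

```text
clock: 8.2
position: [645.0, 162.0, 48.6]
tool_rot: [3.141, -0.0, 1.549]
contact_force: [0.4, -0.1, -3.2]
grip_width: 0.335
finger_force: 40.5
```

Request:
{"method": "move_arm", "body": {
  "steps": [0, 0, 0.05, 0, 0, 0, 0, 0, 0.05, 0, 0, 0, 0, 0, 0, 0, 0, 0]
}}

```text
clock: 8.5
position: [644.6, 161.9, 43.8]
tool_rot: [-3.141, 0.0, 1.549]
contact_force: [0.2, -0.6, -3.5]
grip_width: 0.335
finger_force: 40.5
```

Request:
{"method": "move_arm", "body": {
  "steps": [0, 0, 0.04, 0, 0, 0, 0, 0, 0.04, 0, 0, 0, 0, 0, 0, 0, 0, 0, 0, 0, 0, 0, 0, 0]
}}

```text
clock: 8.9
position: [644.7, 161.9, 40.9]
tool_rot: [-3.142, 0.0, 1.549]
contact_force: [0.7, -0.2, -4.3]
grip_width: 0.34
finger_force: 40.5
```

Request:
{"method": "move_arm", "body": {
  "steps": [0, 0, 0.03, 0, 0, 0, 0, 0, 0, 0, 0, 0, 0, 0, 0, 0, 0, 0]
}}

```text
clock: 9.2
position: [644.7, 161.9, 39.7]
tool_rot: [-3.142, 0.0, 1.549]
contact_force: [0.5, 0.8, -3.7]
grip_width: 0.335
finger_force: 40.5
```

Request:
{"method": "move_arm", "body": {
  "steps": [0, 0, 0.03, 0, 0, 0, 0, 0, 0, 0, 0, 0, 0, 0, 0, 0, 0, 0]
}}

```text
clock: 9.5
position: [644.7, 161.9, 38.5]
tool_rot: [-3.142, 0.0, 1.549]
contact_force: [-0.2, 0.3, -3.5]
grip_width: 0.336
finger_force: 40.6
```

Request:
{"method": "move_arm", "body": {
  "steps": [0, 0, 0.02, 0, 0, 0, 0, 0, 0, 0, 0, 0, 0, 0, 0, 0, 0, 0]
}}

```text
clock: 9.8
position: [644.8, 161.9, 38.3]
tool_rot: [3.141, 0.0, 1.55]
contact_force: [-3.4, -0.7, 1.4]
grip_width: 0.338
finger_force: 41.1
```

Request:
{"method": "move_arm", "body": {
  "steps": [0, 0, 0.02, 0, 0, 0, 0, 0, 0, 0, 0, 0, 0, 0, 0, 0, 0, 0]
}}

```text
clock: 10.1
position: [644.8, 161.9, 38.3]
tool_rot: [3.141, 0.0, 1.55]
contact_force: [-5.7, -0.5, 4.2]
grip_width: 0.338
finger_force: 41.6
```

Contact is on the +x flank (force −x and up), so I'll ease over towards −x.

Request:
{"method": "move_arm", "body": {
  "steps": [0, -0.02, 0, 0, 0, 0, 0, 0, 0, 0, 0, 0, 0, 0, 0, 0, 0, 0]
}}

```text
clock: 10.4
position: [644.6, 162.0, 38.0]
tool_rot: [3.14, -0.0, 1.55]
contact_force: [-2.3, -0.4, 5.4]
grip_width: 0.335
finger_force: 41.5
```

Request:
{"method": "move_arm", "body": {
  "steps": [0, -0.01, 0, 0, 0, 0, 0, 0, 0, 0, 0, 0, 0, 0, 0, 0, 0, 0]
}}

```text
clock: 10.7
position: [644.5, 162.0, 38.0]
tool_rot: [3.139, -0.0, 1.55]
contact_force: [-0.0, -0.7, 4.9]
grip_width: 0.341
finger_force: 41.5
```

Request:
{"method": "move_arm", "body": {
  "steps": [0, 0, 0, 0, 0, 0, 0, 0, 0, 0, 0, 0, 0, 0, 0, 0, 0, 0],
  "gripper": 55
}}

```text
clock: 11.0
position: [643.2, 161.9, 36.0]
tool_rot: [-3.14, 0.0, 1.549]
contact_force: [0.2, -0.2, -0.5]
grip_width: 0.644
finger_force: 0.0
```

Run:
```python
from h import *
np.set_printoptions(precision=3,suppress=True)
o=ctrl.get_obs();print(o["position"],o["tool_rot"],o["contact_force"],o["wrist_torque"],o["grip_width"])
```

```text
[643.179 161.884  36.04 ] [-3.14   0.     1.549] [ 0.215 -0.214 -0.514] [ 0.     0.022 -0.028] 0.6435328903157416
```

Request:
{"method": "move_arm", "body": {
  "steps": [0, 0, -0.5, 0, 0, 0, 0, 0, -0.8, 0, 0, 0, 0, 0, -0.8, 0, 0, 0, 0.8, 0, 0, 0, 0, 0, 0.9, 0, 0, 0, 0, 0]
}}

```text
clock: 11.5
position: [645.7, 230.1, 122.7]
tool_rot: [3.139, -0.002, 1.547]
contact_force: [0.9, 1.4, -0.2]
grip_width: 0.641
finger_force: 0.0
```

Request:
{"method": "move_arm", "body": {
  "steps": [0.95, 0.07, 0, 0, 0, 0, 0.3, 0, 0, 0, 0, 0, 0, 0, 0, 0, 0, 0, 0, 0, 0, 0, 0, 0],
  "gripper": 0
}}

```text
clock: 11.9
position: [648.7, 279.4, 120.4]
tool_rot: [-3.141, 0.001, 1.55]
contact_force: [0.6, 0.1, 0.1]
grip_width: 0.003
finger_force: 0.0
```

Run:
```python
from h import *
import pickle
np.set_printoptions(precision=3,suppress=True)
cs={n:cam(n) for n in("side","top","wrist")};pickle.dump(cs,open("w5.pkl","wb"));o=ctrl.get_obs();print(o["position"],o["tool_rot"],o["contact_force"],o["grip_width"])
L=[]
for n in("side","top"):
    u,v=proj(cs[n],[644,150,60]).astype(int);L.append(cv2.resize(cs[n]["im"][v-50:v+50,u-66:u+66],(400,300),interpolation=cv2.INTER_CUBIC));print(n,u-66,v-50)
cv2.imwrite("pics/w5.png",cv2.cvtColor(np.vstack([np.hstack(L),np.hstack([cv2.resize(cs["wrist"]["im"],(400,300)),np.zeros((300,400,3),np.uint8)])]),cv2.COLOR_RGB2BGR))
```

```text
[649.05  278.691 121.111] [3.141 0.    1.548] [ 0.528 -0.605 -0.349] 0.0008529839381023979
side 159 111
top 181 109
```

View pics/w5.png

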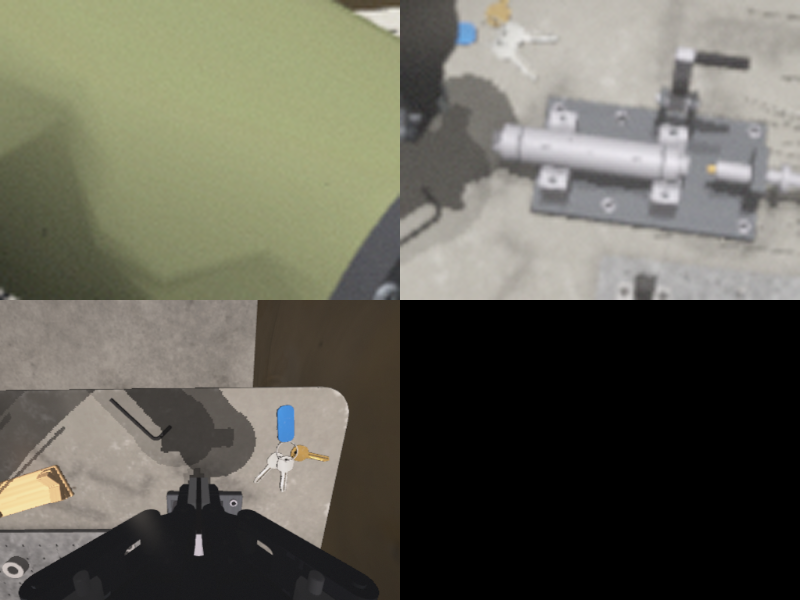

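The top view shows the shaft seated across both V-blocks (crop ends ~(498,140) and (688,165)), with a clear gap to the brass pin at (708,169).

Run:
```python
from h import *
import pickle
np.set_printoptions(precision=1,suppress=True)
c=pickle.load(open("w5.pkl","rb"))["top"];k=132/400
P=[onz(c,181+u*k,109+v*k,55) for u,v in((97,140),(288,165),(308,169))]
for p in P:print(p)
print(np.linalg.norm(P[0]-P[1]))
plan([(646,270,46,1.549,3)])
```

```text
[647.7 236.8  55. ]
[643.7  79.4  55. ]
[642.1  62.9  55. ]
157.47936653445885
[-0.07, -0.02, 0.63, 0, 0, -0, -0.07, -0.03, 0.62, 0, 0, -0, -0.08, -0.02, 0.63, 0, 0, -0.01]
```

Request:
{"method": "move_arm", "body": {
  "steps": [-0.07, -0.02, 0.63, 0, 0, 0, -0.07, -0.03, 0.62, 0, 0, 0, -0.08, -0.02, 0.62, 0, 0, 0, 0, 0, 0, 0, 0, 0, 0, 0, 0, 0, 0, 0]
}}

```text
clock: 12.55
position: [646.2, 270.3, 46.8]
tool_rot: [3.141, 0.001, 1.549]
contact_force: [0.5, 0.0, 1.2]
grip_width: -0.0
finger_force: 0.0
```

Request:
{"method": "move_arm", "body": {
  "steps": [-0.08, 0, 0, 0, 0, 0, -0.08, 0, 0, 0, 0, 0, -0.08, 0, 0, 0, 0, 0, 0, 0, 0, 0, 0, 0]
}}

```text
clock: 12.95
position: [645.9, 261.2, 46.9]
tool_rot: [3.141, -0.0, 1.549]
contact_force: [-0.0, 0.6, 0.9]
grip_width: 0.002
finger_force: 0.0
```

Request:
{"method": "move_arm", "body": {
  "steps": [-0.06, 0, 0, 0, 0, 0, -0.06, 0, 0, 0, 0, 0, 0, 0, 0, 0, 0, 0]
}}

```text
clock: 13.25
position: [645.6, 256.4, 46.1]
tool_rot: [-3.142, 0.0, 1.549]
contact_force: [-0.3, 0.3, -1.0]
grip_width: 0.0
finger_force: 0.0
```

Request:
{"method": "move_arm", "body": {
  "steps": [-0.05, 0, 0, 0, 0, 0, -0.05, 0, 0, 0, 0, 0, -0.05, 0, 0, 0, 0, 0, 0, 0, 0, 0, 0, 0]
}}

```text
clock: 13.65
position: [645.4, 250.9, 46.1]
tool_rot: [3.141, -0.001, 1.549]
contact_force: [0.4, 0.9, 0.0]
grip_width: 0.0
finger_force: 0.5
```

Request:
{"method": "move_arm", "body": {
  "steps": [-0.05, 0, 0, 0, 0, 0, -0.05, 0, 0, 0, 0, 0, -0.05, 0, 0, 0, 0, 0, -0.05, 0, 0, 0, 0, 0]
}}

```text
clock: 14.05
position: [645.2, 242.8, 46.1]
tool_rot: [-3.142, -0.0, 1.55]
contact_force: [-0.4, 3.3, -1.1]
grip_width: 0.002
finger_force: 1.7
```

Request:
{"method": "move_arm", "body": {
  "steps": [-0.05, 0, 0, 0, 0, 0, -0.05, 0, 0, 0, 0, 0, -0.05, 0, 0, 0, 0, 0]
}}

```text
clock: 14.35
position: [645.0, 236.6, 46.1]
tool_rot: [-3.141, 0.0, 1.549]
contact_force: [-0.8, 3.5, -0.7]
grip_width: 0.0
finger_force: 1.8
```

Request:
{"method": "move_arm", "body": {
  "steps": [-0.04, 0, 0, 0, 0, 0, -0.03, 0, 0, 0, 0, 0]
}}

```text
clock: 14.55
position: [645.0, 233.8, 46.1]
tool_rot: [-3.141, -0.0, 1.549]
contact_force: [-1.6, 4.1, -0.2]
grip_width: -0.005
finger_force: 2.0
```

Request:
{"method": "move_arm", "body": {
  "steps": [-0.03, 0, 0, 0, 0, 0, -0.02, 0, 0, 0, 0, 0]
}}

```text
clock: 14.75
position: [644.9, 232.0, 46.1]
tool_rot: [-3.141, -0.0, 1.55]
contact_force: [-0.6, 4.1, -0.1]
grip_width: 0.003
finger_force: 2.1
```

Request:
{"method": "move_arm", "body": {
  "steps": [-0.02, 0, 0, 0, 0, 0, -0.02, 0, 0, 0, 0, 0]
}}

```text
clock: 14.95
position: [645.0, 230.4, 46.1]
tool_rot: [-3.142, -0.0, 1.55]
contact_force: [-2.3, 4.3, 0.3]
grip_width: -0.002
finger_force: 2.2
```

Request:
{"method": "move_arm", "body": {
  "steps": [-0.02, 0, 0, 0, 0, 0, -0.01, 0, 0, 0, 0, 0]
}}

```text
clock: 15.15
position: [644.9, 229.1, 46.1]
tool_rot: [-3.142, -0.0, 1.549]
contact_force: [-1.0, 4.3, 0.1]
grip_width: 0.002
finger_force: 2.2
```

Request:
{"method": "move_arm", "body": {
  "steps": [-0.01, 0, 0, 0, 0, 0, -0.01, 0, 0, 0, 0, 0]
}}

```text
clock: 15.35
position: [644.9, 228.4, 46.2]
tool_rot: [3.142, -0.0, 1.55]
contact_force: [-2.2, 6.5, -0.1]
grip_width: -0.001
finger_force: 3.1
```

Request:
{"method": "move_arm", "body": {
  "steps": [-0.01, 0, 0, 0, 0, 0, -0.01, 0, 0, 0, 0, 0]
}}

```text
clock: 15.55
position: [644.9, 228.4, 46.1]
tool_rot: [3.141, -0.001, 1.55]
contact_force: [-1.9, 8.6, -1.2]
grip_width: 0.002
finger_force: 4.0
```

The shaft is home: travel stopped at y 228.4 as the force rose to 8.6 N. Backing off, rising, and moving over the handle.

Request:
{"method": "move_arm", "body": {
  "steps": [0, 0, 0, 0, 0, 0, 0, 0, 0, 0, 0, 0, 0.01, 0, 0, 0, 0, 0, 0.1, 0, 0, 0, 0, 0, 0.4, 0, 0, 0, 0, 0]
}}

```text
clock: 16.05
position: [645.8, 246.4, 46.4]
tool_rot: [3.141, 0.002, 1.547]
contact_force: [-0.5, 0.0, 0.2]
grip_width: 0.001
finger_force: 0.0
```

Request:
{"method": "move_arm", "body": {
  "steps": [0, 0, -0.9, 0, 0, 0, 0, 0, -0.95, 0, 0, 0, 0, 0, -0.95, 0, 0, 0, 0, 0, -0.95, 0, 0, 0, 0, 0, -0.8, 0, 0, 0]
}}

```text
clock: 16.55
position: [645.7, 248.0, 230.8]
tool_rot: [3.14, 0.001, 1.549]
contact_force: [0.5, -0.4, -0.3]
grip_width: -0.001
finger_force: 0.0
```

Run:
```python
from h import *
plan([(688,62,228,1.549,6)])
```

```text
[-0.77, 0.19, 0.01, 0, 0, 0, -0.77, 0.19, 0.01, 0, 0, 0, -0.77, 0.19, 0.01, 0, 0, 0, -0.77, 0.2, 0.01, 0, 0, 0, -0.77, 0.19, 0.01, 0, 0, 0]
[-0.78, 0.2, 0.02, 0, 0, 0]
```

Request:
{"method": "move_arm", "body": {
  "steps": [-0.77, 0.19, 0.01, 0, 0, 0, -0.77, 0.19, 0.01, 0, 0, 0, -0.77, 0.19, 0.01, 0, 0, 0, -0.77, 0.2, 0.01, 0, 0, 0, -0.77, 0.19, 0.01, 0, 0, 0],
  "gripper": 50,
  "newtons": 20
}}

```text
clock: 17.05
position: [680.8, 92.0, 226.1]
tool_rot: [-3.141, 0.001, 1.549]
contact_force: [0.1, 0.3, -0.4]
grip_width: 0.585
finger_force: 0.0
```

Request:
{"method": "move_arm", "body": {
  "steps": [-0.78, 0.2, 0.02, 0, 0, 0, 0, 0, 0, 0, 0, 0, 0, 0, 0, 0, 0, 0]
}}

```text
clock: 17.35
position: [688.0, 61.2, 225.1]
tool_rot: [-3.141, 0.001, 1.548]
contact_force: [0.1, -0.1, 0.5]
grip_width: 0.582
finger_force: 0.0
```

Run:
```python
from h import *
import pickle
np.set_printoptions(precision=3,suppress=True)
cs={n:cam(n) for n in("side","top","wrist")};pickle.dump(cs,open("w6.pkl","wb"));o=ctrl.get_obs();print(o["position"],o["tool_rot"],o["contact_force"],o["joint_pos"])
L=[]
for n,s in(("side",1),("top",1)):
    u,v=proj(cs[n],[665,110,110]).astype(int);L.append(cv2.resize(cs[n]["im"][v-50:v+50,u-66:u+66],(400,300),interpolation=cv2.INTER_CUBIC));print(n,u-66,v-50)
a=cv2.resize(cs["wrist"]["im"],(400,300))
cv2.imwrite("pics/w6.png",cv2.cvtColor(np.vstack([np.hstack(L),np.hstack([a,cv2.resize(cs["wrist"]["im"][184:384,120:387],(400,300))])]),cv2.COLOR_RGB2BGR))
```

```text
[687.753  62.794 225.277] [-3.141  0.     1.55 ] [-0.756 -0.504  0.237] [ 0.38   0.283  0.345  0.    -1.633  2.741]
side 177 84
top 199 96
```

View pics/w6.png

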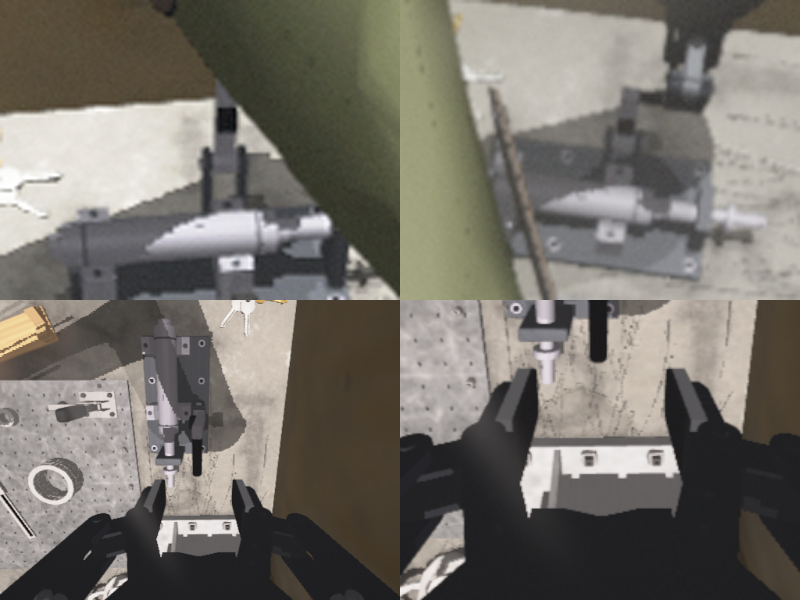

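The shaft is home against the screw with no brass visible. The handle bar runs in the wrist view from (197,408) to (197,475), centred between the open fingers.

Run:
```python
from h import *
import pickle
np.set_printoptions(precision=1,suppress=True)
c=pickle.load(open("w6.pkl","rb"))["wrist"]
print(onz(c,197.5*1.28,175*1.28,170),onz(c,197*1.28,112*1.28,170))
w1=pickle.load(open("w1.pkl","rb"))
print(tri([(c,197.5*1.28,174*1.28),(w1,652/1.5625,102/1.5625)]))
```

```text
[687.2  46.9 170. ] [688.1 112.8 170. ]
[687.2  46.7 167.7]
```

Request:
{"method": "move_arm", "body": {
  "steps": [0, 0, 0.6, 0, 0, 0, 0, 0, 0.65, 0, 0, 0, 0, 0, 0.6, 0, 0, 0, 0, 0, 0, 0, 0, 0, 0, 0, 0, 0, 0, 0]
}}

```text
clock: 18.0
position: [687.8, 62.3, 151.9]
tool_rot: [3.142, 0.001, 1.55]
contact_force: [0.6, -0.1, 0.4]
grip_width: 0.588
finger_force: 0.0
```

Request:
{"method": "move_arm", "body": {
  "steps": [0, 0, 0, 0, 0, 0, 0, 0, 0, 0, 0, 0, 0, 0, 0, 0, 0, 0, 0, 0, 0, 0, 0, 0],
  "gripper": 4,
  "newtons": 20
}}

```text
clock: 18.4
position: [688.3, 61.9, 152.9]
tool_rot: [3.139, -0.0, 1.549]
contact_force: [0.1, 0.8, 4.4]
grip_width: 0.107
finger_force: 19.6
```

Run:
```python
from h import *
o=ctrl.get_obs();print(o["position"],o["contact_force"],o["grip_width"])
x,_,z=o["position"]
a=np.linspace(87,4,18);r=np.radians(a)
X=-92*np.cos(r)+4*np.sin(r);Z=92*np.sin(r)+4*np.cos(r)
X-=X[0];Z-=Z[0]
px=pz=0
out=[]
for i in range(1,18):
    dx=round((X[i]-px)/40,2);dz=round(-(Z[i]-pz)/40,2);px+=dx*40;pz-=dz*40;out.append((round(a[i],1),dx,dz))
print(*out,sep="\n");print(X[-1],Z[-1])
```

```text
[688.3089495   61.90844361 152.88816647] [0.06959302 0.83779469 4.3572286 ] 0.107465252589743
(np.float64(82.1), np.float64(-0.2), np.float64(0.01))
(np.float64(77.2), np.float64(-0.19), np.float64(0.03))
(np.float64(72.4), np.float64(-0.19), np.float64(0.04))
(np.float64(67.5), np.float64(-0.19), np.float64(0.06))
(np.float64(62.6), np.float64(-0.18), np.float64(0.07))
(np.float64(57.7), np.float64(-0.17), np.float64(0.09))
(np.float64(52.8), np.float64(-0.17), np.float64(0.11))
(np.float64(47.9), np.float64(-0.16), np.float64(0.12))
(np.float64(43.1), np.float64(-0.14), np.float64(0.13))
(np.float64(38.2), np.float64(-0.14), np.float64(0.14))
(np.float64(33.3), np.float64(-0.12), np.float64(0.16))
(np.float64(28.4), np.float64(-0.1), np.float64(0.16))
(np.float64(23.5), np.float64(-0.1), np.float64(0.17))
(np.float64(18.6), np.float64(-0.08), np.float64(0.18))
(np.float64(13.8), np.float64(-0.06), np.float64(0.19))
(np.float64(8.9), np.float64(-0.05), np.float64(0.19))
(np.float64(4.0), np.float64(-0.03), np.float64(0.19))
-90.67647689359478 -81.67540923689376
```

Request:
{"method": "move_arm", "body": {
  "steps": [0, -0.2, 0.01, 0, 0, 0, 0, -0.19, 0.03, 0, 0, 0, 0, -0.19, 0.04, 0, 0, 0, 0, -0.19, 0.06, 0, 0, 0, 0, -0.18, 0.07, 0, 0, 0]
}}

```text
clock: 18.9
position: [649.0, 62.9, 142.5]
tool_rot: [-3.142, -0.001, 1.55]
contact_force: [1.5, 2.1, 0.6]
grip_width: 0.105
finger_force: 20.5
```

Request:
{"method": "move_arm", "body": {
  "steps": [0, -0.17, 0.09, 0, 0, 0, 0, -0.17, 0.11, 0, 0, 0, 0, -0.16, 0.12, 0, 0, 0, 0, 0, 0, 0, 0, 0]
}}

```text
clock: 19.3
position: [628.5, 63.3, 129.0]
tool_rot: [-3.14, 0.0, 1.55]
contact_force: [0.8, 3.7, 1.1]
grip_width: 0.107
finger_force: 20.6
```

Request:
{"method": "move_arm", "body": {
  "steps": [-0.01, -0.14, 0.13, 0, 0, 0, 0, -0.14, 0.14, 0, 0, 0, 0, -0.12, 0.16, 0, 0, 0, 0, -0.1, 0.16, 0, 0, 0, 0, 0, 0, 0, 0, 0]
}}

```text
clock: 19.8
position: [608.6, 63.5, 105.1]
tool_rot: [-3.139, -0.0, 1.55]
contact_force: [-1.7, 4.5, -0.3]
grip_width: 0.113
finger_force: 20.9
```

Request:
{"method": "move_arm", "body": {
  "steps": [-0.01, -0.1, 0.17, 0, 0, 0, 0, -0.08, 0.18, 0, 0, 0, 0, 0, 0, 0, 0, 0, 0, 0, 0, 0, 0, 0]
}}

```text
clock: 20.2
position: [602.1, 63.5, 91.5]
tool_rot: [-3.14, -0.001, 1.55]
contact_force: [-0.3, 5.8, -0.6]
grip_width: 0.108
finger_force: 20.9
```

Request:
{"method": "move_arm", "body": {
  "steps": [0.02, -0.06, 0.19, 0, 0, 0, 0, -0.04, 0.14, 0, 0, 0, 0, 0, 0, 0, 0, 0]
}}

```text
clock: 20.5
position: [598.0, 63.6, 77.9]
tool_rot: [-3.14, 0.0, 1.549]
contact_force: [0.2, 3.6, -0.2]
grip_width: 0.108
finger_force: 21.2
```

Request:
{"method": "move_arm", "body": {
  "steps": [0, -0.02, 0.08, 0, 0, 0, 0, 0, 0, 0, 0, 0]
}}

```text
clock: 20.7
position: [597.6, 63.6, 75.6]
tool_rot: [-3.141, 0.0, 1.549]
contact_force: [-0.3, 4.0, 0.1]
grip_width: 0.106
finger_force: 21.2
```

Request:
{"method": "move_arm", "body": {
  "steps": [0, -0.01, 0.06, 0, 0, 0, 0, 0, 0.06, 0, 0, 0, 0, 0, 0, 0, 0, 0]
}}

```text
clock: 21.0
position: [596.7, 63.6, 70.5]
tool_rot: [-3.14, 0.0, 1.549]
contact_force: [-3.6, 2.7, 0.7]
grip_width: 0.104
finger_force: 21.4
```

Request:
{"method": "move_arm", "body": {
  "steps": [0, 0, 0.03, 0, 0, 0, 0, 0, 0, 0, 0, 0]
}}

```text
clock: 21.2
position: [596.6, 63.6, 69.6]
tool_rot: [-3.14, 0.0, 1.549]
contact_force: [-5.6, 4.6, 1.0]
grip_width: 0.107
finger_force: 21.4
```

Request:
{"method": "move_arm", "body": {
  "steps": [0, 0, 0.02, 0, 0, 0, 0, 0, 0, 0, 0, 0]
}}

```text
clock: 21.4
position: [596.5, 63.6, 68.8]
tool_rot: [-3.139, 0.0, 1.549]
contact_force: [-4.7, 3.5, 1.5]
grip_width: 0.109
finger_force: 21.5
```

Request:
{"method": "move_arm", "body": {
  "steps": [0, -0.02, 0.02, 0, 0, 0, 0, 0, 0, 0, 0, 0]
}}

```text
clock: 21.6
position: [596.5, 63.6, 68.5]
tool_rot: [-3.141, 0.0, 1.549]
contact_force: [-2.4, 3.3, 1.0]
grip_width: 0.106
finger_force: 21.4
```

Request:
{"method": "move_arm", "body": {
  "steps": [0, 0, 0.02, 0, 0, 0, 0, 0, 0, 0, 0, 0]
}}

```text
clock: 21.8
position: [596.3, 63.6, 67.4]
tool_rot: [-3.141, 0.0, 1.549]
contact_force: [-3.7, 4.6, 1.2]
grip_width: 0.102
finger_force: 21.5
```

Request:
{"method": "move_arm", "body": {
  "steps": [0, 0, 0.02, 0, 0, 0, 0, 0, 0, 0, 0, 0]
}}

```text
clock: 22.0
position: [596.2, 63.6, 66.6]
tool_rot: [-3.141, 0.0, 1.549]
contact_force: [-3.7, 3.2, 0.9]
grip_width: 0.107
finger_force: 21.5
```

Request:
{"method": "move_arm", "body": {
  "steps": [0, -0.01, 0.02, 0, 0, 0, 0, 0, 0, 0, 0, 0]
}}

```text
clock: 22.2
position: [596.2, 63.7, 66.1]
tool_rot: [-3.142, 0.0, 1.549]
contact_force: [-3.0, 2.7, 1.3]
grip_width: 0.109
finger_force: 21.5
```

Request:
{"method": "move_arm", "body": {
  "steps": [0, 0, 0.02, 0, 0, 0, 0, 0, 0, 0, 0, 0]
}}

```text
clock: 22.4
position: [596.1, 63.7, 65.0]
tool_rot: [-3.141, 0.0, 1.549]
contact_force: [-3.9, 2.5, 1.9]
grip_width: 0.105
finger_force: 21.5
```

Request:
{"method": "move_arm", "body": {
  "steps": [0, 0, 0.02, 0, 0, 0, 0, 0, 0, 0, 0, 0]
}}

```text
clock: 22.6
position: [596.0, 63.7, 64.3]
tool_rot: [-3.141, 0.0, 1.549]
contact_force: [-4.2, 2.8, -0.2]
grip_width: 0.107
finger_force: 21.5
```

Request:
{"method": "move_arm", "body": {
  "steps": [0, 0, 0.02, 0, 0, 0, 0, 0, 0, 0, 0, 0]
}}

```text
clock: 22.8
position: [596.0, 63.6, 63.5]
tool_rot: [-3.141, 0.0, 1.549]
contact_force: [-4.0, 3.2, 1.7]
grip_width: 0.104
finger_force: 21.6
```

Request:
{"method": "move_arm", "body": {
  "steps": [0, 0, 0.02, 0, 0, 0, 0, 0, 0, 0, 0, 0]
}}

```text
clock: 23.0
position: [595.9, 63.7, 62.6]
tool_rot: [-3.141, 0.0, 1.549]
contact_force: [-4.6, 2.9, 0.9]
grip_width: 0.108
finger_force: 21.6
```

Request:
{"method": "move_arm", "body": {
  "steps": [0, 0, 0.02, 0, 0, 0, 0, 0, 0, 0, 0, 0]
}}

```text
clock: 23.2
position: [595.9, 63.6, 61.8]
tool_rot: [-3.141, 0.0, 1.549]
contact_force: [-4.8, 2.8, -0.6]
grip_width: 0.107
finger_force: 21.6
```

Request:
{"method": "move_arm", "body": {
  "steps": [0, 0, 0.02, 0, 0, 0, 0, 0, 0, 0, 0, 0]
}}

```text
clock: 23.4
position: [595.8, 63.7, 61.0]
tool_rot: [-3.141, 0.0, 1.549]
contact_force: [-4.9, 2.2, 1.7]
grip_width: 0.108
finger_force: 21.6
```

Request:
{"method": "move_arm", "body": {
  "steps": [0, 0, 0.02, 0, 0, 0, 0, 0, 0, 0, 0, 0]
}}

```text
clock: 23.6
position: [595.8, 63.7, 60.1]
tool_rot: [-3.14, 0.0, 1.549]
contact_force: [-4.2, 3.4, 0.7]
grip_width: 0.109
finger_force: 21.6
```

Request:
{"method": "move_arm", "body": {
  "steps": [0, -0.01, 0.02, 0, 0, 0, 0, 0, 0.02, 0, 0, 0, 0, 0, 0, 0, 0, 0]
}}

```text
clock: 23.9
position: [595.8, 63.6, 59.5]
tool_rot: [3.142, 0.0, 1.55]
contact_force: [-5.8, 2.7, 3.8]
grip_width: 0.107
finger_force: 21.9
```

Run:
```python
from h import *
np.set_printoptions(precision=2,suppress=True)
w=cam("wrist");o=ctrl.get_obs();print(o["position"],o["contact_force"],o["wrist_torque"])
print("bar end at level should be",[proj(w,[596,46,z]) for z in(76,82,88)],"clamp tip top corner",[proj(w,[588,94,z]) for z in(78,85,92)])
# black handle / bright arm tip: column profile near bar
g=cv2.cvtColor(w["im"],cv2.COLOR_RGB2GRAY)
u,v=proj(w,[596,70,82]).astype(int);print(u,v);print(g[v-60:v+30:4,u-32:u+33:4])
```

```text
[595.8   63.64  59.52] [-5.28  2.63  4.16] [ 0.89  1.84 -0.04]
bar end at level should be [array([253.91, 282.64]), array([253.92, 289.78]), array([253.92, 297.49])] clamp tip top corner [array([236.01, 205.24]), array([235.08, 210.67]), array([234.05, 216.69])]
252 251
[[168  65  66  69  73  72  82  81  82  82  82  82  82  82  82  82  82]
 [170  67  68  71  74  71  87  88  87  88  88  88  88  87  88  87  88]
 [179  67  68  71  73  70  86  87  87  88  89  88  88  88  89  89  88]
 [176  68  67  68  72  68  87  87  88  88  88  88  88  88  88  88  88]
 [176  68  67  66  69  66  88  89  88  88  89  89  89  89  88  88  89]
 [172  84  68  69  67  65  88  89  91  90  90  89  89  89  89  89  89]
 [171  95  69  69  65  64  90  90  91  90  91  90  90  90  91  90  90]
 [170  66  66  71  66  64  43  39  28  33  38  49  59  63  66  66  67]
 [168  66  69  71  70  66  42  26  26  28  29  44  51  52  52  54  72]
 [170  80  66  71  82  82  40  28  26  27  29  40  79  79  52  65  73]
 [175 108  68  70  88  88  28  28  27  26  25  30  89  88  57  71  72]
 [166 104 110  55  88  88  27  26  27  27  26  30  87  88  57  57  71]
 [177  33  32  40  88  87  27  26  25  26  27  30  87  88  42  34  32]
 [130  33  32  61  88  88  29  28  24  26  27  31  87  87  59  34  33]
 [ 53  32  33  77  87  87  31  27  26  27  26  31  87  87  74  33  32]
 [ 32  35  32  87  88  88  31  26  26  27  26  32  87  87  87  33  31]
 [ 31  33  31  88  87  87  29  27  26  27  27  29  86  87  88  32  32]
 [ 33  31  33  85  88  75  30  27  27  28  28  31  77  89  86  33  32]
 [ 32  33  32  32  31  82  31  27  26  27  26  31  83  32  34  33  32]
 [ 34  34  34  33  32  67  31  26  27  27  28  33  68  32  33  33  34]
 [ 32  35  32  34  34  32  33  25  27  26  26  34  33  33  34  33  33]
 [ 34  33  33  33  32  33  33  26  29  28  27  32  33  32  32  32  32]
 [ 34  33  33  33  33  32  33  27  27  26  27  33  33  32  34  32  32]]
```

The pad is on the shaft: z has stalled at 59.5 and the force has risen to 4 N. Releasing and retreating straight up.

Request:
{"method": "move_arm", "body": {
  "steps": [0, 0, -0.01, 0, 0, 0, 0, 0, 0, 0, 0, 0, 0, 0, 0, 0, 0, 0, 0, 0, 0, 0, 0, 0],
  "gripper": 30
}}

```text
clock: 24.35
position: [596.0, 63.5, 59.2]
tool_rot: [3.141, 0.0, 1.549]
contact_force: [-0.8, -0.6, -0.2]
grip_width: 0.351
finger_force: 0.0
```

Request:
{"method": "move_arm", "body": {
  "steps": [0, 0, -0.1, 0, 0, 0, 0, 0, -0.3, 0, 0, 0, 0, 0, -0.6, 0, 0, 0, 0, 0, -0.8, 0, 0, 0, 0, 0, -0.8, 0, 0, 0]
}}

```text
clock: 24.85
position: [595.8, 63.6, 165.5]
tool_rot: [3.141, 0.0, 1.549]
contact_force: [-0.2, 0.4, 0.6]
grip_width: 0.354
finger_force: 0.0
```

Request:
{"method": "move_arm", "body": {
  "steps": [0, 0, -0.8, 0, 0, 0, -0.3, -0.9, -0.3, 0, 0, 0, 0, -0.9, 0, 0, 0, 0, 0, -0.9, 0, 0, 0, 0, 0, 0, 0, 0, 0, 0]
}}

```text
clock: 25.35
position: [485.5, 53.9, 209.9]
tool_rot: [3.138, -0.002, 1.551]
contact_force: [0.4, 0.0, 0.6]
grip_width: 0.352
finger_force: 0.0
```

Run:
```python
from h import *
import pickle
np.set_printoptions(precision=1,suppress=True)
t=cam("top");w=cam("wrist");pickle.dump((t,w),open("w7.pkl","wb"));o=ctrl.get_obs();print(o["position"],o["contact_force"])
for c in(t,w):
    hsv=cv2.cvtColor(c["im"],cv2.COLOR_RGB2HSV)
    u,v=proj(c,[642,60,55]).astype(int)
    m=cv2.inRange(hsv,(12,110,90),(32,255,255))
    if 10<u<500 and 10<v<370: print("brass px near pin",(m[v-12:v+13,u-12:u+13]>0).sum())
    g=cv2.cvtColor(c["im"],cv2.COLOR_RGB2GRAY)
    n,l,s,ce=cv2.connectedComponentsWithStats((g<50).astype(np.uint8))
    for i in range(1,n):
        q=onz(c,*ce[i],82)
        if 15<s[i][4]<3000 and abs(q[0]-600)<60 and abs(q[1]-70)<60: print("dark",s[i],q)
```

```text
[487.5  54.1 209.1] [-0.1 -0.2  0. ]
brass px near pin 0
brass px near pin 0
dark [334  34  18 155 407] [577.3 114.9  82. ]
dark [ 352  146   53   58 1063] [607.7  57.9  82. ]
```

Run:
```python
from h import *
import pickle
np.set_printoptions(precision=1,suppress=True,linewidth=220)
t,w=pickle.load(open("w7.pkl","rb"))
for z in(72,82,92):print(z,proj(w,[596,47,z]),proj(w,[596,87,z]))
print("upright would be",proj(w,[688,47,170]),proj(w,[688,87,170]))
print("shaft near end @home y=218",proj(w,[645.5,218,55]), "stop face",proj(w,[642,57.5,55]))
u,v=proj(w,[596,67,82]).astype(int);g=cv2.cvtColor(w["im"],cv2.COLOR_RGB2GRAY)
print(u,v);print(g[v-36:v+36:4,u-44:u+45:4])
```

```text
72 [351.8 182.6] [355.3 146.3]
82 [355.1 185.2] [358.9 147.9]
92 [358.6 188.1] [362.8 149.5]
upright would be [520.1 217.4] [536.4 165.5]
shaft near end @home y=218 [413.3   7.1] stop face [387.3 168.8]
356 166
[[154 159 143 151 131 130  58  44  42  42  62  62  62  67  71  70  68  65 100 122 141 150 150]
 [157 144 134 147 138 129  82  40  43  40  62  68 197 198 197 197 196 195 194 194 193 192 191]
 [145 141 135 148 130 128  76  38  59  85  68  76 198 196 197 195 194 194 193 193 193 192 191]
 [134 136 136 149 131 126  78  38  59 102 103 101 197 196 196 196 195 194 193 193 192 190 190]
 [145 137 136 150 126 119  70  42  59 101 104  23  42  42  46  46  48  90 127 126 140 152 146]
 [135 143 145 153 118 112  62  45  59 102 105  27  46  37  42  40  40  79 140 172 192 201 191]
 [136 139 139 148 110 111  63  49  84 102 105  30  50  43  41  41  62 117 150 178 179 164 155]
 [134 138 138 141 110 109  60  54  84 102 105  33  52  71  42  42  72 125 153 182 204 199 184]
 [141 136 144 131 111  86  47  55  84 102 103  35  49  80  65  42  60 127 157 185 208 197 178]
 [143 129 149 131 131 110  45  57 100 101  83  37  45  85  42  41  57  80 143 180 197 163  98]
 [146 137 146 139 131 128  42 103 102 102  74  41  41  86  41  40  57  79 128 171 201 107  97]
 [138 137 142 135 132 127  40 104 101 102  45  42  38  86  40  41  56  73 143 184 191  99  99]
 [139 142 142 136 136 135  40 104 101 103  27  43  37  68  41  39  58  84 153 190 186 100 100]
 [132 136 142 130 124 114  52  85 141 157  45  41  36  37  40  39  40  97 163 194 173 100  99]
 [139 140 143 130 122 114  68  88  95 136  87  40  38  38  38  38  38 116 173 195 148  98 100]
 [138 143 145 137 134 125  89 100 103 106 105  40  39  39  39  39  42 129 180 192 103  66 104]
 [133 146 147 150 141 130 134 136 128 131 125 111  45  40  40  37  38  39  59  88  38  40  39]
 [135 138 149 150 117 143 139 131 128 131 114  87  52  40  42  40  93  92  90  92  93  91  90]]
```

```bash
python3 -c "
from cell import job_done
print(job_done())"
```

```text
the job is handed in; nothing more can be done
None
```

I handed the job in with the shaft seated in both V-notches and pushed home with the spring pin in. The clamp is down on the shaft and the gripper clear at 25 s; the largest force I read after the shaft met the fixture was about 9 N, and the judge returned no verdict.

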